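# Third grey filter into the stereo microscope's light

## Task

The third grey filter is wanted in the light of the stereo microscope, and its click-stop filter lever, on the side of the base, carries no markings. With a fingertip push the lever forward, to the eyepiece side, until it is fully home at its open stop, then push it back through its clicks, counting by feel, and leave it resting in the third one without ever running past it. Only push the lever, never pinch it or force it hard, and leave the other things on the table where they are.

Things in the scene. Friction and masses are not known exactly. Their poses are not given: they have to be found in the camera images.
- scope: Fixed stereo microscope, white and navy; its base is 270 mm deep (x) x 230 mm wide (y) x 60 mm high. Origin: centre of the base's underside, on the table. Its x runs from the front (eyepieces, -x) to the back (pillar, +x), z up; the filter lever is on its -y side. All above the base (head from 168 mm up, pillar to 395 mm, eyepieces 100 mm forward) stays within 62 mm of its middle plane y = 0.
- filter_lever (a joint): Lever travel (m) along the microscope's +x. 0: open stop, fully forward, hard, also a notch. Clicks 14 mm apart: 0.014 first, 0.028 second, 0.042 third, 0.056, 0.070 (hard stop). A notch yields at about 6 N, falling to nil at the crest midway; past it the lever snaps by itself the last 7 mm into the next notch and stays there. Friction 0.4 N. It starts in the first or second notch, or on the crest between.
- lever_tab (a point): Centre of the lever's black ribbed thumb tab, which stands out of the slot in the base's -y side wall: 14 mm thick along the travel, 32 mm long (from 8 to 40 mm outside the wall), 20 mm high, centre 34 mm above the table. At joint value q it lies at (q - 0.055, -0.139, 0.034) m in the microscope's frame. The table is free for 60 mm before and behind it.
- tab_front: Rubber cheek on the tab's front (-x) face, 5 x 32 x 20 mm, origin at its centre, axes as the microscope's; it is pushed to move the lever back through its clicks.
- tab_rear: Rubber cheek on the tab's rear (+x) face, 5 x 32 x 20 mm, origin at its centre, axes as the microscope's; it is pushed to move the lever forward to the open stop.
- petri_dish: Closed clear petri dish with a leaf in it, 93 mm across, 15 mm high, on the microscope's stage; origin at the centre of its underside. Leave alone.
- stain_block: Square glass staining block, 42 x 42 x 16 mm, on the table beside the lever; origin at the centre of its underside. Leave alone.
- dropper_bottle: Amber bottle, 38 mm across, 78 mm high, on the table behind the lever; origin at the centre of its underside. Leave alone.
- needle_beaker: Glass beaker, 74 mm across, 92 mm high, with wooden-handled needles standing up to 180 mm; origin at the centre of its underside. Leave alone.
- slide_dispenser: White plastic slide dispenser, 85 x 40 x 40 mm; origin at the centre of its underside. Leave alone.
- pen: Blue pen lying on the table, 132 mm long, 12 mm high; origin at the centre of its underside. Leave alone.
- forceps: Steel forceps lying on the table, 118 mm long, 7 mm high; origin at the centre of its underside. Leave alone.

How it is judged:
By the outcome, as a careful person would: the job done as asked, in the order asked, and still so for the second after the job is handed in, with the robot touching nothing.
It also fails if it takes over 58 s, if anything falls off the work surface, if the arm or the gripper's body presses on something with over 40 N, if the wrist force passes 120 N, or if a joint passes its speed limit or range.

## Robot

A 6-joint arm with a two-finger parallel gripper is mounted at the origin on the work surface. World frame = base frame: x ahead of the robot, y to its left, z up, the work surface at z = 0. Lengths are in mm, angles in degrees, forces in N, time in s.
With the tool pointing down it reaches from about 375 to 975 mm from the base axis. Payload 3.8 kg.
Tool frame: the origin (TCP) lies at the very end of the fingers, on their centre line; the grasp point (between the pads) lies 19 mm behind it; z points along the fingers, y is the direction in which the jaws open and shut (so a half turn about z gives the same grasp; the last joint's range is limited). The gripper opens to 85 mm and grips with 20 to 120 N. Pads are 22 mm wide; open, the fingers measure 114 mm over their backs; the gripper's body (76 mm by 85 mm) begins 54 mm behind the grasp point. The pads swing forward as they close: fully open they stand 13 mm farther back than shut.
Start: joints at [-74.708, 15.12, 91.902, -0, 72.978, -2.114], TCP at [201.92, -644.086, 231.28] pointing down, gripper open.
Joint ranges: [-150.88, 150.88], [-54.13, 125.18], [17.81, 147.31], [-75.09, 255.09], [0, 152.58], [-146.25, 146.25]. Speed limits (degrees/s): [147.25, 147.25, 180, 180, 180, 180].

## Interface

Orientations are given as a 3x3 rotation matrix whose columns are the frame's x, y, z axes.
In Python, from bench import robot gives the robot as it stands.
- The arm moves only by the tool arm_command, never from a script. Its argument "moves" is a list of rows, each a list of 7 numbers: the turn, a rotation vector about the world's x, y, z in rad, then the shift along the world's x, y, z in cm, then the finger opening in cm, from 0 to 8.54. A call has 1 to 20 rows; each row is the pose to reach, as a shift and turn from the pose commanded when the call began; what a row does not reach only later rows make up. A row lasts 1/10 s, in which the tool goes at most 50 mm and 8.59 degrees, less where a joint would pass 70% of its speed; a pose out of reach is approached as far as the arm can. A call with a gripper value outside its range is refused whole. The fingers move at their own pace and stop on an object; "squeeze" is the grip in N (left out, the last holds). Time passes only in rows, so rows that repeat a pose let the fingers close. It gives the time, the measured TCP pose, the force and the opening at its end, in the units of the state.
- robot.get_state(): the state, without advancing time (a new reading comes with each control period).
- robot.get_image(name): name is "side" or "top"; returns a dict with "pixels" (420x560x3 uint8, red, green, blue), "z_map" (420x560 float32, mm along the optical axis (not along the pixel's ray), 0 where there is no reading), "fx", "fy", "cx", "cy" (pixels), "rvec" (rotation vector, rad) and "tvec" (3), from world to camera coordinates, as OpenCV has them. Camera axes: x right, y down, z forward; pixel columns grow to the right and rows downward; lengths in mm; the calibration is good to about 2 mm. A picture is of the moment at which its call begins.
- robot.close_job(): hands the job in, once; it reports no verdict.
The state is a dict: "t": time; "qpos": joint angles; "qvel": joint speeds; "joint_efforts": joint torques, N m; "tool_pos": TCP position; "orientation": TCP orientation; "wrist_force": force on the tool from outside, world axes, zero at the start; "wrist_torque": the same for the moment, N m; "finger_gap": finger opening in mm.
Only numpy, scipy, OpenCV 4.12 (cv2) and the standard library are available. Lean on these libraries where they do the work, as an engineer would, in place of code of your own. Each camera call takes 0.05 s, during which the arm holds its last target.

## Working session

There is one attempt and no reset: what is moved stays moved. The work goes in short steps, Python scripts to look and compute and a tool call to move; the robot and the scene stay as the last step left them, time stands still between calls to the robot, and variables do not carry over. Pictures are saved under pics/ and viewed, and the job is handed in when it is done.

Besides the shell and the picture viewer there is one more tool, called after "Call:" as name(argument=value, ...), one argument or row to a line, values as JSON. arm_command: Moves the arm, as the interface text tells. Its arguments: {"type":"object","properties":{"moves":{"type":"array"},"squeeze":{"type":"number"}},"required":["moves"]}

```bash
mkdir -p pics; ls
python3 - <<'E'
from bench import robot
import cv2,numpy as np
s=robot.get_state();print({k:np.round(v,3).tolist() for k,v in s.items()})
for n in("side","top"):
    d=robot.get_image(n);cv2.imwrite(f"pics/{n}0.png",d["pixels"][:,:,::-1])
    np.savez(f"{n}0.npz",**d);R=cv2.Rodrigues(np.array(d["rvec"]))[0]
    print(n,d["fx"],d["fy"],d["cx"],d["cy"],"cam pos",-R.T@np.array(d["tvec"]).ravel(),"fwd",R[2])
E
```

```text
pics
{'t': 0.0, 'qpos': [-74.707, 15.17, 91.981, -0.001, 72.978, -2.115], 'qvel': [0.04, 0.057, 0.07, -0.025, 0.032, 0.013], 'joint_efforts': [-0.002, -51.511, -36.732, -0.0, 0.013, 0.0], 'tool_pos': [201.73, -643.378, 229.951], 'orientation': [[0.954, 0.299, -0.001], [0.299, -0.954, 0.002], [0.0, -0.002, -1.0]], 'wrist_force': [-0.088, 0.573, 0.202], 'wrist_torque': [-0.052, 0.018, -0.007], 'finger_gap': 85.468}
side 415.89906381623547 415.89906381623547 283.83129992309813 209.78794310153447 cam pos [ 342.31150974 -748.92777244  614.78261517] fwd [ 0.26967378  0.766866   -0.58240242]
top 412.4805409043119 412.4805409043119 279.3460776902614 203.94850678954438 cam pos [ 425.2759054   -75.59538207 1107.31864402] fwd [ 0.1598955   0.01037232 -0.98707945]
```

View pics/side0.png

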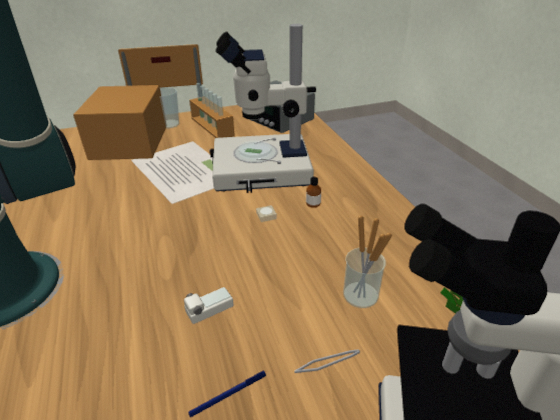

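View pics/top0.png

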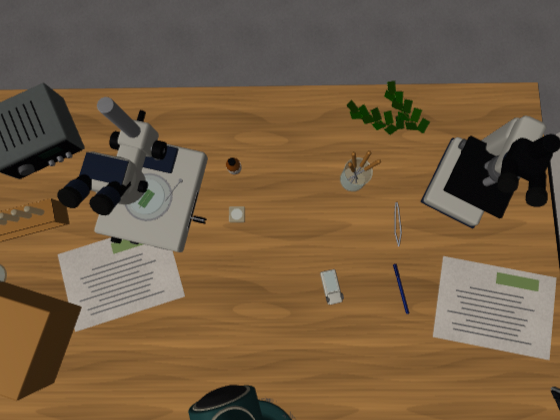

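The side view shows the white scope base, with corners near (214,137), (309,140) and (217,185), and the lever at (250,185). In the top view the lever is at (199,219), the stain block at (237,214) and the bottle at (233,165). Next I'll measure these.

```bash
cat > h.py <<'E'
import numpy as np,cv2
def world(d):
    R=cv2.Rodrigues(np.array(d["rvec"]))[0];t=np.array(d["tvec"]).ravel()
    z=np.array(d["z_map"]).astype(float);v,u=np.mgrid[:z.shape[0],:z.shape[1]]
    c=np.stack([(u-d["cx"])*z/d["fx"],(v-d["cy"])*z/d["fy"],z],-1)
    w=(c-t)@R; w[z<=0]=np.nan
    return w
def proj(d,p):
    R=np.array(d["rvec"],float);t=np.array(d["tvec"],float)
    K=np.array([[d["fx"],0,d["cx"]],[0,d["fy"],d["cy"]],[0,0,1]],float)
    return cv2.projectPoints(np.array(p,float).reshape(-1,1,3),R,t,K,None)[0].reshape(-1,2)
E
python3 - <<'E'
from h import *
for n,box in(("side",(205,330,120,200)),("top",(90,215,130,260))):
    d=dict(np.load(n+"0.npz"));w=world(d)
    u0,u1,v0,v1=box
    s=w[v0:v1,u0:u1].reshape(-1,3)
    tb=w[300:340,200:300].reshape(-1,3) if n=="side" else w[300:340,200:300].reshape(-1,3)
    print(n,"table z",np.nanmedian(tb[:,2]))
    m=(s[:,2]>52)&(s[:,2]<68)
    q=s[m];print(len(q),np.median(q[:,2]))
    r=cv2.minAreaRect(q[:,:2].astype(np.float32));print(r,cv2.boxPoints(r).tolist())
    img=d["pixels"][:,:,::-1]
    c=(185,265,130,215) if n=="side" else (150,260,150,260)
    c=(200,330,130,215) if n=="side" else (150,255,150,250)
    cr=img[c[2]:c[3],c[0]:c[1]];cv2.imwrite(f"pics/{n}_crop.png",cv2.resize(cr,None,fx=6,fy=6,interpolation=cv2.INTER_CUBIC))
E
```

```text
side table z 0.7009598533529092
2971 60.18499897470594
((634.5597534179688, 288.2069091796875), (446.754150390625, 268.8139343261719), 76.95030975341797) [[453.1862487792969, 100.94717407226562], [715.0579833984375, 40.250091552734375], [815.9332275390625, 475.4666442871094], [554.0615234375, 536.1636962890625]]
top table z 1.8641684813405266
5038 61.305108830993426
((628.9405517578125, 272.0932922363281), (230.15829467773438, 278.4161682128906), 76.67305755615234) [[466.9546813964844, 192.20162963867188], [737.8732299804688, 128.02467346191406], [790.9263916015625, 351.9849548339844], [520.0078735351562, 416.16192626953125]]
```

View pics/side_crop.png

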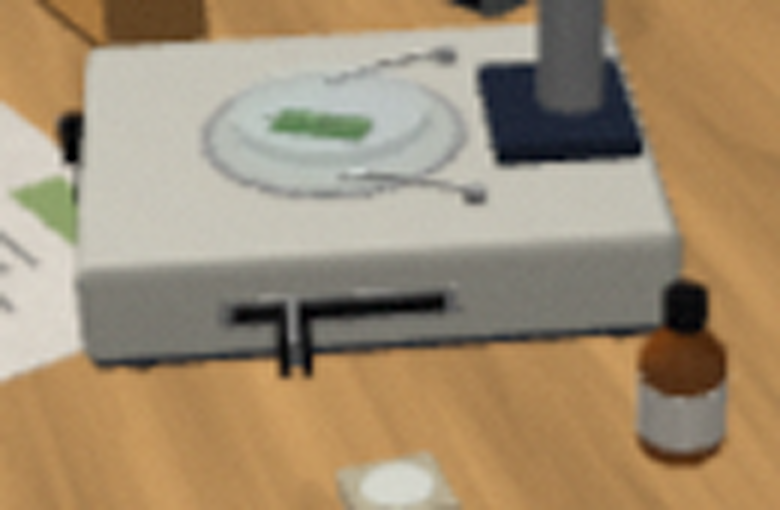

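View pics/top_crop.png

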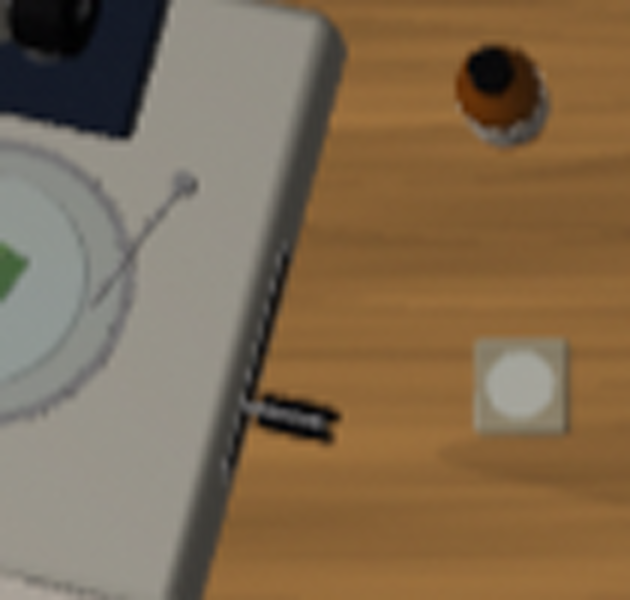

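Run:
```python
from h import *
yaw=np.deg2rad(-13.3);ax=np.array([np.cos(yaw),np.sin(yaw)]);ay=np.array([-ax[1],ax[0]])
for n,box in(("side",(205,330,120,215)),("top",(90,260,130,260))):
    d=dict(np.load(n+"0.npz"));w=world(d)
    u0,u1,v0,v1=box
    s=w[v0:v1,u0:u1].reshape(-1,3); pix=np.stack(np.meshgrid(np.arange(u0,u1),np.arange(v0,v1)),-1).reshape(-1,2)
    c=np.array([629,272.]); L=np.stack([(s[:,:2]-c)@ax,(s[:,:2]-c)@ay,s[:,2]],-1)
    top=(abs(L[:,2]-60.7)<4)&(abs(L[:,0])<150)&(abs(L[:,1])<130)
    q=s[top][:,:2]
    # edges: per-slice extremes
    l=L[top]
    def edge(a,b,sign):
        P=[]
        for k in np.arange(-100,101,5):
            mm=abs(l[:,a]-k)<2.5
            if mm.sum()>3: P.append((k,(sign*(l[mm][:,b]*sign).max())))
        P=np.array(P);f=np.polyfit(P[:,0],P[:,1],1)
        r=P[:,1]-np.polyval(f,P[:,0]);g=abs(r)<3;f=np.polyfit(P[g,0],P[g,1],1);return f.round(3),len(P),g.sum()
    print(n,"-y",edge(0,1,-1),"+y",edge(0,1,1),"-x",edge(1,0,-1),"+x",edge(1,0,1))
    wl=(L[:,2]>12)&(L[:,2]<48)&(abs(L[:,0])<125)&(L[:,1]<-95)&(L[:,1]>-128)
    if wl.sum()>20: f=np.polyfit(L[wl][:,0],L[wl][:,1],1);print(" wall",wl.sum(),f,np.median(L[wl][:,1]))
    tb=(L[:,2]>24)&(L[:,2]<52)&(abs(L[:,0]+40)<40)&(L[:,1]<-123)&(L[:,1]>-165)
    print(" tab",tb.sum());print(np.c_[pix[tb],L[tb].round(1)][:40] if tb.any() else "")
```

```text
side -y (array([-7.0000e-03, -1.1126e+02]), 41, np.int64(40)) +y (array([-7.00000e-02,  1.05543e+02]), 41, np.int64(9)) -x (array([ 9.00000e-03, -1.28232e+02]), 41, np.int64(35)) +x (array([-3.50000e-02,  1.28183e+02]), 41, np.int64(3))
 wall 987 [-1.00637520e-03 -1.12485126e+02] -112.42752475823595
 tab 66
[[ 246.   180.   -43.5 -123.6   44.9]
 [ 250.   180.   -33.1 -124.4   44.6]
 [ 245.   181.   -46.3 -124.2   42.3]
 [ 246.   181.   -43.7 -129.    45.1]
 [ 247.   181.   -41.  -124.1   41.9]
 [ 249.   181.   -35.9 -126.1   42.8]
 [ 250.   181.   -33.3 -127.9   43.6]
 [ 246.   182.   -43.8 -132.8   44.4]
 [ 247.   182.   -41.2 -130.6   42.9]
 [ 249.   182.   -36.1 -134.1   44.6]
 [ 250.   182.   -33.5 -131.5   42.8]
 [ 246.   183.   -44.  -137.9   44.5]
 [ 247.   183.   -41.4 -136.9   43.7]
 [ 248.   183.   -38.8 -133.6   41.5]
 [ 249.   183.   -36.3 -139.    44.6]
 [ 250.   183.   -33.7 -140.5   45.3]
 [ 246.   184.   -44.2 -143.6   45. ]
 [ 247.   184.   -41.6 -139.8   42.5]
 [ 248.   184.   -39.  -139.2   41.9]
 [ 249.   184.   -36.5 -142.    43.5]
 [ 250.   184.   -33.9 -144.2  
[... 1894 characters left out ...]
96.   218.   -36.7 -129.9   38.9]
 [ 197.   218.   -36.2 -132.8   40.1]
 [ 198.   218.   -35.5 -135.1   39. ]
 [ 199.   218.   -35.2 -138.2   41.6]
 [ 200.   218.   -34.6 -140.9   42. ]
 [ 201.   218.   -34.2 -143.8   43.5]
 [ 202.   218.   -34.  -147.4   48.2]
 [ 203.   218.   -33.2 -149.3   45.3]
 [ 204.   218.   -32.3 -151.    41.8]
 [ 205.   218.   -31.7 -153.6   41.9]
 [ 206.   218.   -30.4 -154.3   33.2]
 [ 193.   219.   -41.5 -124.8   46.4]
 [ 194.   219.   -41.  -127.5   47.3]
 [ 195.   219.   -40.4 -130.    46.9]
 [ 196.   219.   -39.8 -132.4   46.6]
 [ 197.   219.   -39.2 -134.8   45.8]
 [ 198.   219.   -38.1 -135.7   38.9]]<stdin>:18: RankWarning: Polyfit may be poorly conditioned
```

Run:
```python
from h import *
yaw=np.deg2rad(-13.3);ax=np.array([np.cos(yaw),np.sin(yaw)]);ay=np.array([-ax[1],ax[0]])
c=np.array([629,272.])
for n in("side","top"):
    d=dict(np.load(n+"0.npz"));w=world(d);s=w.reshape(-1,3)
    L=np.stack([(s[:,:2]-c)@ax,(s[:,:2]-c)@ay,s[:,2]],-1)
    tb=(L[:,2]>34)&(L[:,2]<50)&(abs(L[:,0]+40)<40)&(L[:,1]<-128)&(L[:,1]>-165)
    t=L[tb];print(n,"tab",np.percentile(t,[2,50,98],axis=0).round(1).tolist(),"world med",np.median(s[tb],0))
    for nm,lo,hi,zz in(("block",(-60,-250),(60,-165),(9,22)),("bottle",(40,-240),(160,-140),(25,90))):
        m=(L[:,0]>lo[0])&(L[:,0]<hi[0])&(L[:,1]>lo[1])&(L[:,1]<hi[1])&(L[:,2]>zz[0])&(L[:,2]<zz[1])
        print(nm,m.sum(),np.percentile(L[m],[2,50,98],axis=0).round(0).tolist(),np.median(s[m],0).round(0))
    # overlay
    img=d["pixels"][:,:,::-1].copy()
    for q,col in((14,(0,0,255)),(21,(0,255,0)),(28,(255,0,0))):
        p=c+ax*(q-55)+ay*(-139);print(q,proj(d,[[*p,44]]).round(1).tolist(),end=' ')
    print()
```

```text
side tab [[-44.9, -153.9, 35.2], [-39.0, -147.2, 41.5], [-31.5, -130.4, 45.5]] world med [558.75086774 138.08776137  41.48734632]
block 198 [[-22.0, -249.0, 10.0], [-1.0, -231.0, 16.0], [21.0, -207.0, 19.0]] [576.  47.  16.]
bottle 272 [[105.0, -209.0, 26.0], [121.0, -199.0, 50.0], [139.0, -183.0, 79.0]] [701.  51.  50.]
14 [[247.2, 183.3]] 21 [[249.9, 183.1]] 28 [[252.6, 183.0]] 
top tab [[-43.9, -153.6, 38.5], [-37.0, -141.0, 44.4], [-30.1, -128.6, 48.3]] world med [560.37192742 142.64891574  44.42502235]
block 249 [[-21.0, -248.0, 13.0], [1.0, -227.0, 17.0], [22.0, -206.0, 21.0]] [578.  52.  17.]
bottle 184 [[106.0, -208.0, 29.0], [119.0, -194.0, 54.0], [138.0, -174.0, 82.0]] [700.  56.  54.]
14 [[198.5, 220.1]] 21 [[199.2, 217.5]] 28 [[199.9, 214.9]]
```

Call:
arm_command(
  moves=[
    [0,0,-0.536,38.6,77.9,0,0],
    [0,0,-0.536,38.6,77.9,0,0],
    [0,0,-0.536,38.6,77.9,0,0],
    [0,0,-0.536,38.6,77.9,0,0],
    [0,0,-0.536,38.6,77.9,0,0],
    [0,0,-0.536,38.6,77.9,0,0],
    [0,0,-0.536,38.6,77.9,0,0],
    [0,0,-0.536,38.6,77.9,0,0],
    [0,0,-0.536,38.6,77.9,0,0],
    [0,0,-0.536,38.6,77.9,0,0],
    [0,0,-0.536,38.6,77.9,0,0],
    [0,0,-0.536,38.6,77.9,0,0],
    [0,0,-0.536,38.6,77.9,0,0],
    [0,0,-0.536,38.6,77.9,0,0],
    [0,0,-0.536,38.6,77.9,0,0],
    [0,0,-0.536,38.6,77.9,0,0],
    [0,0,-0.536,38.6,77.9,0,0],
    [0,0,-0.536,38.6,77.9,0,0],
    [0,0,-0.536,38.6,77.9,0,0],
    [0,0,-0.536,38.6,77.9,0,0],
  ],
  squeeze=30,
)

```text
t: 2.1
tool_pos: [587.2, 134.4, 230.5]
orientation: [[0.973, -0.229, -0.002], [-0.229, -0.973, -0.001], [-0.002, 0.002, -1.0]]
wrist_force: [-0.1, -0.3, -0.1]
finger_gap: 0.3
```

Call:
arm_command(
  moves=[
    [0,0,0,0,0,-4,0],
    [0,0,0,0,0,-8,0],
    [0,0,0,0,0,-11,0],
    [0,0,0,0,0,-14,0],
    [0,0,0,0,0,-14,0],
    [0,0,0,0,0,-14,0],
  ],
)

```text
t: 2.7
tool_pos: [587.2, 133.3, 91.3]
orientation: [[0.973, -0.232, -0.001], [-0.232, -0.973, -0.001], [-0.001, 0.001, -1.0]]
wrist_force: [0.9, -0.3, 0.7]
finger_gap: -0.2
```

```bash
cat > look.py <<'E'
import sys
from h import *
from bench import robot
k=sys.argv[1]
s=robot.get_state();print(s["t"],np.round(s["tool_pos"],1),np.round(s["qpos"],1),np.round(s["wrist_force"],2))
ims=[]
for n,c in(("side",(190,320,110,215)),("top",(140,250,150,250))):
    d=robot.get_image(n);np.savez(f"{n}{k}.npz",**d)
    im=d["pixels"][c[2]:c[3],c[0]:c[1],::-1];ims.append(cv2.resize(im,(390,int(390*im.shape[0]/im.shape[1])),interpolation=cv2.INTER_CUBIC))
h=max(i.shape[0] for i in ims)
ims=[cv2.copyMakeBorder(i,0,h-i.shape[0],0,0,cv2.BORDER_CONSTANT) for i in ims]
cv2.imwrite(f"pics/l{k}.png",np.hstack(ims))
E
python3 look.py 1
```

```text
2.7 [587.2 133.3  91.3] [ 10.4  14.4 108.5  -0.   57.2 113.8] [ 0.92 -0.33  0.74]
```

View pics/l1.png

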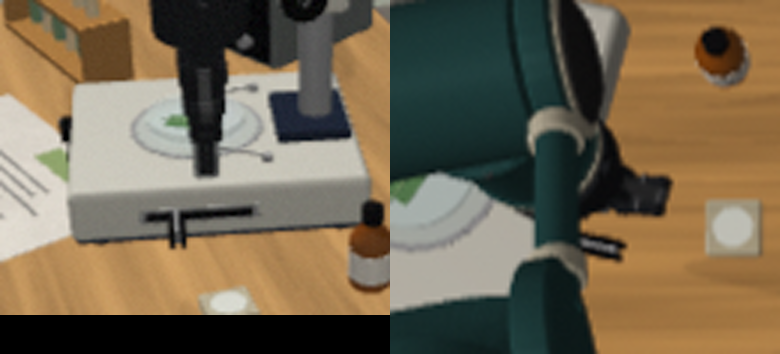

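The closed finger is behind (to the +x side of) the tab and clear of it. The side crop has the fingertip at (206,175) and the tab at (177,230). Now I'll lower it beside the tab.

Call:
arm_command(
  moves=[
    [0,0,0,0,0,-2,0],
    [0,0,0,0,0,-4,0],
    [0,0,0,0,0,-6,0],
    [0,0,0,0,0,-6.9,0],
    [0,0,0,0,0,-6.9,0],
    [0,0,0,0,0,-6.9,0],
  ],
)

```text
t: 3.4
tool_pos: [589.1, 135.0, 23.8]
orientation: [[0.973, -0.23, 0.002], [-0.23, -0.973, 0.0], [0.002, -0.001, -1.0]]
wrist_force: [0.2, 0.7, 0.5]
finger_gap: 0.1
```

```bash
python3 look.py 2
```

```text
3.4 [589.1 135.   23.8] [ 10.6  19.3 110.5  -0.   50.1 113.9] [0.16 0.67 0.46]
```

View pics/l2.png

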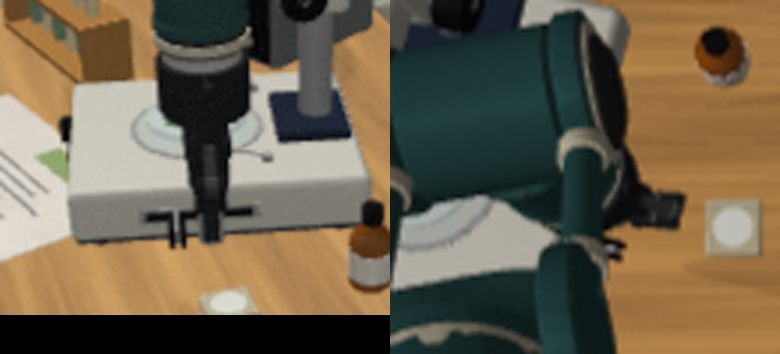

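Call:
arm_command(
  moves=[
    [0,0,0,-0.39,0.09,0,0],
    [0,0,0,-0.78,0.18,0,0],
    [0,0,0,-0.97,0.23,0,0],
    [0,0,0,-0.97,0.23,0,0],
  ],
)

```text
t: 3.9
tool_pos: [578.0, 137.3, 22.5]
orientation: [[0.973, -0.23, 0.0], [-0.23, -0.973, 0.0], [0.0, -0.0, -1.0]]
wrist_force: [0.7, -0.1, 0.9]
finger_gap: -0.2
```

Call:
arm_command(
  moves=[
    [0,0,0,-0.1,0.02,0,0],
    [0,0,0,-0.19,0.05,0,0],
    [0,0,0,-0.19,0.05,0,0],
  ],
)

```text
t: 4.2
tool_pos: [577.6, 137.4, 22.6]
orientation: [[0.973, -0.23, 0.003], [-0.23, -0.973, -0.0], [0.003, -0.0, -1.0]]
wrist_force: [5.4, -2.8, -2.2]
finger_gap: 0.0
```

Call:
arm_command(
  moves=[
    [0,0,0,-0.1,0.02,0,0],
    [0,0,0,-0.19,0.05,0,0],
    [0,0,0,-0.19,0.05,0,0],
  ],
)

```text
t: 4.5
tool_pos: [575.3, 138.0, 22.6]
orientation: [[0.973, -0.23, 0.002], [-0.23, -0.973, -0.0], [0.002, -0.0, -1.0]]
wrist_force: [3.5, -1.5, -1.2]
finger_gap: -0.1
```

Call:
arm_command(
  moves=[
    [0,0,0,-0.1,0.02,0,0],
    [0,0,0,-0.19,0.05,0,0],
    [0,0,0,-0.19,0.05,0,0],
  ],
)

```text
t: 4.8
tool_pos: [571.9, 138.9, 22.3]
orientation: [[0.973, -0.23, -0.001], [-0.23, -0.973, 0.0], [-0.001, 0.0, -1.0]]
wrist_force: [2.4, 0.1, 1.3]
finger_gap: 0.0
```

Call:
arm_command(
  moves=[
    [0,0,0,-0.1,0.02,0,0],
    [0,0,0,-0.19,0.05,0,0],
    [0,0,0,-0.19,0.05,0,0],
  ],
)

```text
t: 5.1
tool_pos: [569.4, 139.3, 21.8]
orientation: [[0.973, -0.23, -0.002], [-0.23, -0.973, -0.0], [-0.002, 0.0, -1.0]]
wrist_force: [-0.4, 0.1, 0.6]
finger_gap: -0.3
```

Call:
arm_command(
  moves=[
    [0,0,0,-0.1,0.02,0,0],
    [0,0,0,-0.19,0.05,0,0],
    [0,0,0,-0.19,0.05,0,0],
  ],
)

```text
t: 5.4
tool_pos: [568.3, 139.8, 22.0]
orientation: [[0.973, -0.23, -0.001], [-0.23, -0.973, -0.0], [-0.001, 0.0, -1.0]]
wrist_force: [0.0, 0.1, -0.2]
finger_gap: -0.1
```

Call:
arm_command(
  moves=[
    [0,0,0,-0.1,0.02,0,0],
    [0,0,0,-0.19,0.05,0,0],
    [0,0,0,-0.19,0.05,0,0],
  ],
)

```text
t: 5.7
tool_pos: [566.6, 140.2, 22.3]
orientation: [[0.973, -0.23, -0.0], [-0.23, -0.973, 0.0], [-0.0, 0.0, -1.0]]
wrist_force: [0.5, 0.4, -0.2]
finger_gap: 0.3
```

Call:
arm_command(
  moves=[
    [0,0,0,-0.1,0.02,0,0],
    [0,0,0,-0.19,0.05,0,0],
    [0,0,0,-0.19,0.05,0,0],
  ],
)

```text
t: 6.0
tool_pos: [564.7, 140.8, 22.2]
orientation: [[0.973, -0.23, -0.0], [-0.23, -0.973, 0.0], [-0.0, 0.0, -1.0]]
wrist_force: [-0.6, 0.0, 0.4]
finger_gap: 0.7
```

Call:
arm_command(
  moves=[
    [0,0,0,-0.1,0.02,0,0],
    [0,0,0,-0.1,0.02,0,0],
    [0,0,0,-0.1,0.02,0,0],
  ],
)

```text
t: 6.3
tool_pos: [564.4, 140.8, 22.4]
orientation: [[0.973, -0.23, 0.001], [-0.23, -0.973, -0.0], [0.001, -0.0, -1.0]]
wrist_force: [2.1, -1.1, -0.7]
finger_gap: 0.0
```

Call:
arm_command(
  moves=[
    [0,0,0,-0.1,0.02,0,0],
    [0,0,0,-0.1,0.02,0,0],
    [0,0,0,-0.1,0.02,0,0],
  ],
)

```text
t: 6.6
tool_pos: [564.4, 140.9, 22.5]
orientation: [[0.973, -0.23, 0.003], [-0.23, -0.973, -0.0], [0.003, -0.001, -1.0]]
wrist_force: [5.6, -2.5, -2.8]
finger_gap: 0.0
```

Call:
arm_command(
  moves=[
    [0,0,0,-0.1,0.02,0,0],
    [0,0,0,-0.1,0.02,0,0],
    [0,0,0,-0.1,0.02,0,0],
  ],
)

```text
t: 6.9
tool_pos: [564.4, 140.9, 22.6]
orientation: [[0.973, -0.23, 0.005], [-0.23, -0.973, -0.0], [0.005, -0.001, -1.0]]
wrist_force: [7.2, -1.8, -5.8]
finger_gap: 0.2
```

Call:
arm_command(
  moves=[
    [0,0,0,-0.1,0.02,0,0],
    [0,0,0,-0.1,0.02,0,0],
    [0,0,0,-0.1,0.02,0,0],
  ],
)

```text
t: 7.2
tool_pos: [564.3, 140.9, 22.7]
orientation: [[0.973, -0.23, 0.007], [-0.23, -0.973, -0.0], [0.007, -0.001, -1.0]]
wrist_force: [10.9, -4.0, -8.2]
finger_gap: -0.1
```

Call:
arm_command(
  moves=[
    [0,0,0,-0.1,0.02,0,0],
    [0,0,0,-0.1,0.02,0,0],
    [0,0,0,-0.1,0.02,0,0],
  ],
)

```text
t: 7.5
tool_pos: [564.3, 140.9, 22.8]
orientation: [[0.973, -0.23, 0.009], [-0.23, -0.973, -0.001], [0.009, -0.001, -1.0]]
wrist_force: [12.5, -4.8, -10.0]
finger_gap: -0.0
```

At 13 N it doesn't move, so it is at the hard open stop. It took one click from the start, so it began in the first notch. Next I'll retreat, rise, pass over to the front side and lower.

Call:
arm_command(
  moves=[
    [0,0,0,0.4,-0.09,0,0],
    [0,0,0,0.8,-0.18,0,0],
    [0,0,0,1.17,-0.28,0,0],
    [0,0,0,1.17,-0.28,0,0],
    [0,0,0,1.17,-0.28,3,0],
    [0,0,0,1.17,-0.28,5,0],
    [0,0,0,1.17,-0.28,5,0],
    [0,0,0,-1,0.24,5,0],
    [0,0,0,-3,0.7,5,0],
    [0,0,0,-4.67,1.1,5,0],
    [0,0,0,-4.67,1.1,5,0],
    [0,0,0,-4.67,1.1,5,0],
  ],
)

```text
t: 8.7
tool_pos: [512.9, 152.8, 71.7]
orientation: [[0.973, -0.229, -0.0], [-0.229, -0.973, -0.0], [-0.0, 0.0, -1.0]]
wrist_force: [-0.4, -0.2, 0.7]
finger_gap: -0.1
```

```bash
python3 look.py 3
```

```text
8.7 [512.9 152.8  71.7] [ 13.9   9.  117.5  -0.   53.5 117.2] [-0.4  -0.2   0.67]
```

View pics/l3.png

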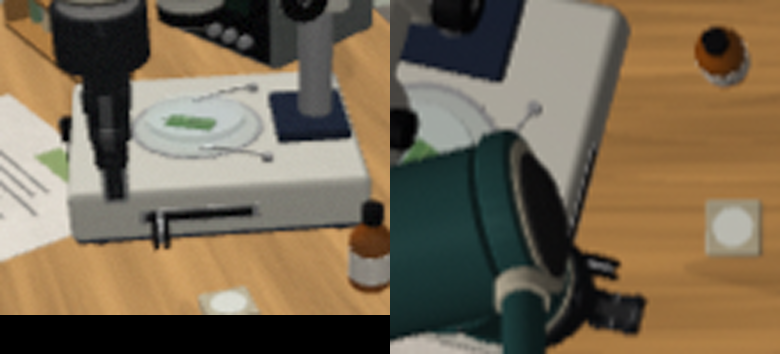

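The tab has moved to the front end of the slot (crop (160,230)), and the finger is in front of it and clear. Lowering now.

Call:
arm_command(
  moves=[
    [0,0,0,0,0,-2,0],
    [0,0,0,0,0,-4,0],
    [0,0,0,0,0,-5,0],
    [0,0,0,0,0,-5,0],
    [0,0,0,0,0,-5,0],
  ],
)

```text
t: 9.3
tool_pos: [513.7, 152.7, 22.4]
orientation: [[0.973, -0.23, 0.0], [-0.23, -0.973, 0.0], [0.0, -0.0, -1.0]]
wrist_force: [0.5, 0.6, -0.4]
finger_gap: 0.1
```

Call:
arm_command(
  moves=[
    [0,0,0,0.39,-0.09,0,0],
    [0,0,0,0.78,-0.18,0,0],
    [0,0,0,0.97,-0.23,0,0],
    [0,0,0,0.97,-0.23,0,0],
    [0,0,0,0.97,-0.23,0,0],
  ],
)

```text
t: 9.8
tool_pos: [523.1, 150.4, 22.5]
orientation: [[0.973, -0.23, 0.0], [-0.23, -0.973, 0.0], [0.0, -0.0, -1.0]]
wrist_force: [-0.4, -0.3, -0.2]
finger_gap: 0.1
```

Call:
arm_command(
  moves=[
    [0,0,0,0.1,-0.02,0,0],
    [0,0,0,0.19,-0.05,0,0],
    [0,0,0,0.19,-0.05,0,0],
  ],
)

```text
t: 10.1
tool_pos: [524.9, 149.9, 22.3]
orientation: [[0.973, -0.23, 0.0], [-0.23, -0.973, 0.0], [0.0, -0.0, -1.0]]
wrist_force: [0.3, -1.5, 0.6]
finger_gap: 0.1
```

Call:
arm_command(
  moves=[
    [0,0,0,0.1,-0.02,0,0],
    [0,0,0,0.1,-0.02,0,0],
    [0,0,0,0.1,-0.02,0,0],
  ],
)

```text
t: 10.4
tool_pos: [525.8, 149.7, 22.3]
orientation: [[0.973, -0.23, -0.0], [-0.23, -0.973, -0.0], [-0.0, 0.0, -1.0]]
wrist_force: [-0.2, -0.9, -0.0]
finger_gap: -0.1
```

Call:
arm_command(
  moves=[
    [0,0,0,0.1,-0.02,0,0],
    [0,0,0,0.1,-0.02,0,0],
    [0,0,0,0.1,-0.02,0,0],
  ],
)

```text
t: 10.7
tool_pos: [526.9, 149.5, 22.3]
orientation: [[0.973, -0.23, 0.0], [-0.23, -0.973, 0.0], [0.0, -0.0, -1.0]]
wrist_force: [0.3, -0.1, 0.9]
finger_gap: -0.0
```

Call:
arm_command(
  moves=[
    [0,0,0,0.1,-0.02,0,0],
    [0,0,0,0.1,-0.02,0,0],
    [0,0,0,0.1,-0.02,0,0],
  ],
)

```text
t: 11.0
tool_pos: [527.8, 149.3, 22.3]
orientation: [[0.973, -0.23, -0.0], [-0.23, -0.973, -0.0], [0.0, 0.0, -1.0]]
wrist_force: [1.6, -0.5, 1.1]
finger_gap: 0.1
```

Call:
arm_command(
  moves=[
    [0,0,0,0.1,-0.02,0,0],
    [0,0,0,0.1,-0.02,0,0],
    [0,0,0,0.1,-0.02,0,0],
  ],
)

```text
t: 11.3
tool_pos: [528.9, 149.1, 22.3]
orientation: [[0.973, -0.23, -0.0], [-0.23, -0.973, -0.0], [-0.0, 0.0, -1.0]]
wrist_force: [-0.1, 0.2, -0.4]
finger_gap: 0.3
```

Call:
arm_command(
  moves=[
    [0,0,0,0.1,-0.02,0,0],
    [0,0,0,0.1,-0.02,0,0],
    [0,0,0,0.1,-0.02,0,0],
  ],
)

```text
t: 11.6
tool_pos: [529.4, 148.9, 22.2]
orientation: [[0.973, -0.23, -0.001], [-0.23, -0.973, -0.0], [-0.001, 0.0, -1.0]]
wrist_force: [-2.5, 0.1, 1.2]
finger_gap: 0.2
```

Contact is at x≈529.3. The two contact faces are 36 mm apart, which matches the 14 mm tab plus the 22 mm finger. Continuing the push, counting clicks.

Call:
arm_command(
  moves=[
    [0,0,0,0.1,-0.02,0,0],
    [0,0,0,0.19,-0.05,0,0],
    [0,0,0,0.19,-0.05,0,0],
  ],
)

```text
t: 11.9
tool_pos: [530.5, 148.6, 22.1]
orientation: [[0.973, -0.23, -0.003], [-0.23, -0.973, 0.0], [-0.003, 0.0, -1.0]]
wrist_force: [-5.5, 0.2, 3.5]
finger_gap: 0.1
```

Call:
arm_command(
  moves=[
    [0,0,0,0.1,-0.02,0,0],
    [0,0,0,0.19,-0.05,0,0],
    [0,0,0,0.19,-0.05,0,0],
  ],
)

```text
t: 12.2
tool_pos: [533.3, 148.0, 22.1]
orientation: [[0.973, -0.23, -0.001], [-0.23, -0.973, 0.0], [-0.001, 0.0, -1.0]]
wrist_force: [-2.8, 0.8, 1.5]
finger_gap: 0.5
```

Call:
arm_command(
  moves=[
    [0,0,0,0.1,-0.02,0,0],
    [0,0,0,0.1,-0.02,0,0],
    [0,0,0,0.1,-0.02,0,0],
  ],
)

```text
t: 12.5
tool_pos: [534.9, 147.6, 22.2]
orientation: [[0.973, -0.23, 0.0], [-0.23, -0.973, -0.0], [0.0, -0.0, -1.0]]
wrist_force: [-1.1, 0.4, 0.2]
finger_gap: -0.1
```

Call:
arm_command(
  moves=[
    [0,0,0,0.1,-0.02,0,0],
    [0,0,0,0.1,-0.02,0,0],
    [0,0,0,0.1,-0.02,0,0],
  ],
)

```text
t: 12.8
tool_pos: [536.0, 147.4, 22.3]
orientation: [[0.973, -0.23, 0.001], [-0.23, -0.973, -0.0], [0.001, -0.0, -1.0]]
wrist_force: [-1.3, 1.1, -0.5]
finger_gap: -0.4
```

Call:
arm_command(
  moves=[
    [0,0,0,0.1,-0.02,0,0],
    [0,0,0,0.1,-0.02,0,0],
    [0,0,0,0.1,-0.02,0,0],
  ],
)

```text
t: 13.1
tool_pos: [537.2, 147.3, 22.5]
orientation: [[0.973, -0.23, 0.001], [-0.23, -0.973, 0.0], [0.001, -0.0, -1.0]]
wrist_force: [-0.5, 0.4, -0.7]
finger_gap: 0.1
```

Call:
arm_command(
  moves=[
    [0,0,0,0.1,-0.02,0,0],
    [0,0,0,0.1,-0.02,0,0],
    [0,0,0,0.1,-0.02,0,0],
  ],
)

```text
t: 13.4
tool_pos: [537.9, 147.1, 22.4]
orientation: [[0.973, -0.23, 0.0], [-0.23, -0.973, 0.0], [0.0, -0.0, -1.0]]
wrist_force: [-0.4, 0.7, -0.6]
finger_gap: 0.1
```

Click one. On to the next contact, expected at x≈543.

Call:
arm_command(
  moves=[
    [0,0,0,0.1,-0.02,0,0],
    [0,0,0,0.19,-0.05,0,0],
    [0,0,0,0.29,-0.07,0,0],
    [0,0,0,0.29,-0.07,0,0],
  ],
)

```text
t: 13.8
tool_pos: [540.8, 146.4, 22.3]
orientation: [[0.973, -0.23, 0.0], [-0.23, -0.973, 0.0], [0.0, -0.0, -1.0]]
wrist_force: [0.6, 0.5, -0.2]
finger_gap: 0.1
```

Call:
arm_command(
  moves=[
    [0,0,0,0.1,-0.02,0,0],
    [0,0,0,0.19,-0.05,0,0],
    [0,0,0,0.19,-0.05,0,0],
  ],
)

```text
t: 14.1
tool_pos: [542.6, 145.9, 22.3]
orientation: [[0.973, -0.23, 0.0], [-0.23, -0.973, 0.0], [0.0, -0.0, -1.0]]
wrist_force: [0.1, 0.4, 0.4]
finger_gap: -0.3
```

Call:
arm_command(
  moves=[
    [0,0,0,0.1,-0.02,0,0],
    [0,0,0,0.19,-0.05,0,0],
    [0,0,0,0.19,-0.05,0,0],
  ],
)

```text
t: 14.4
tool_pos: [543.3, 145.6, 22.1]
orientation: [[0.973, -0.23, -0.002], [-0.23, -0.973, 0.0], [-0.002, 0.0, -1.0]]
wrist_force: [-5.1, 2.2, 3.3]
finger_gap: 0.1
```

Call:
arm_command(
  moves=[
    [0,0,0,0.1,-0.02,0,0],
    [0,0,0,0.19,-0.05,0,0],
    [0,0,0,0.19,-0.05,0,0],
  ],
)

```text
t: 14.7
tool_pos: [545.5, 145.1, 22.1]
orientation: [[0.973, -0.23, -0.001], [-0.23, -0.973, 0.0], [-0.001, 0.0, -1.0]]
wrist_force: [-3.9, 1.6, 3.3]
finger_gap: 0.0
```

Call:
arm_command(
  moves=[
    [0,0,0,0.1,-0.02,0,0],
    [0,0,0,0.1,-0.02,0,0],
    [0,0,0,0.1,-0.02,0,0],
  ],
)

```text
t: 15.0
tool_pos: [547.3, 144.7, 22.1]
orientation: [[0.973, -0.23, 0.0], [-0.23, -0.973, -0.0], [0.0, -0.0, -1.0]]
wrist_force: [-2.3, 1.3, 0.3]
finger_gap: 0.1
```

Call:
arm_command(
  moves=[
    [0,0,0,0.1,-0.02,0,0],
    [0,0,0,0.1,-0.02,0,0],
    [0,0,0,0.1,-0.02,0,0],
  ],
)

```text
t: 15.3
tool_pos: [548.6, 144.4, 22.2]
orientation: [[0.973, -0.23, 0.001], [-0.23, -0.973, -0.0], [0.001, -0.0, -1.0]]
wrist_force: [-1.0, 0.5, -0.8]
finger_gap: 0.1
```

Call:
arm_command(
  moves=[
    [0,0,0,0.1,-0.02,0,0],
    [0,0,0,0.1,-0.02,0,0],
    [0,0,0,0.1,-0.02,0,0],
  ],
)

```text
t: 15.6
tool_pos: [549.6, 144.2, 22.3]
orientation: [[0.973, -0.23, 0.001], [-0.23, -0.973, -0.0], [0.001, 0.0, -1.0]]
wrist_force: [-0.3, 0.2, 0.3]
finger_gap: 0.2
```

Call:
arm_command(
  moves=[
    [0,0,0,0.1,-0.02,0,0],
    [0,0,0,0.1,-0.02,0,0],
    [0,0,0,0.1,-0.02,0,0],
  ],
)

```text
t: 15.9
tool_pos: [550.8, 144.1, 22.5]
orientation: [[0.973, -0.23, 0.001], [-0.23, -0.973, 0.0], [0.001, -0.0, -1.0]]
wrist_force: [0.7, 0.5, 0.9]
finger_gap: 0.1
```

Call:
arm_command(
  moves=[
    [0,0,0,0.1,-0.02,0,0],
    [0,0,0,0.1,-0.02,0,0],
    [0,0,0,0.1,-0.02,0,0],
  ],
)

```text
t: 16.2
tool_pos: [551.5, 143.9, 22.4]
orientation: [[0.973, -0.23, 0.0], [-0.23, -0.973, 0.0], [0.0, -0.0, -1.0]]
wrist_force: [1.1, 0.1, -0.5]
finger_gap: -0.0
```

Call:
arm_command(
  moves=[
    [0,0,0,0.1,-0.02,0,0],
    [0,0,0,0.19,-0.05,0,0],
    [0,0,0,0.19,-0.05,0,0],
  ],
)

```text
t: 16.5
tool_pos: [553.3, 143.4, 22.3]
orientation: [[0.973, -0.23, 0.0], [-0.23, -0.973, 0.0], [0.0, -0.0, -1.0]]
wrist_force: [-0.8, 0.7, -0.1]
finger_gap: -0.0
```

Call:
arm_command(
  moves=[
    [0,0,0,0.1,-0.02,0,0],
    [0,0,0,0.19,-0.05,0,0],
    [0,0,0,0.19,-0.05,0,0],
  ],
)

```text
t: 16.8
tool_pos: [555.2, 142.9, 22.3]
orientation: [[0.973, -0.23, 0.0], [-0.23, -0.973, 0.0], [0.0, -0.0, -1.0]]
wrist_force: [-0.5, 0.3, 0.3]
finger_gap: 0.2
```

Call:
arm_command(
  moves=[
    [0,0,0,0.1,-0.02,0,0],
    [0,0,0,0.19,-0.05,0,0],
    [0,0,0,0.19,-0.05,0,0],
  ],
)

```text
t: 17.1
tool_pos: [556.6, 142.5, 22.2]
orientation: [[0.973, -0.23, -0.001], [-0.23, -0.973, 0.0], [-0.001, 0.0, -1.0]]
wrist_force: [-1.7, 0.7, 1.6]
finger_gap: -0.1
```

Call:
arm_command(
  moves=[
    [0,0,0,0.1,-0.02,0,0],
    [0,0,0,0.1,-0.02,0,0],
    [0,0,0,0.1,-0.02,0,0],
  ],
)

```text
t: 17.4
tool_pos: [557.0, 142.4, 22.2]
orientation: [[0.973, -0.23, -0.002], [-0.23, -0.973, 0.0], [-0.002, 0.0, -1.0]]
wrist_force: [-4.8, 2.2, 3.2]
finger_gap: 0.1
```

The lever is in the second notch with contact at 556.6. Next is the third click, with its crest at about 563.4. I'll stop by 565.

Call:
arm_command(
  moves=[
    [0,0,0,0.1,-0.02,0,0],
    [0,0,0,0.1,-0.02,0,0],
    [0,0,0,0.1,-0.02,0,0],
  ],
)

```text
t: 17.7
tool_pos: [557.8, 142.2, 22.2]
orientation: [[0.973, -0.23, -0.002], [-0.23, -0.973, 0.0], [-0.002, 0.0, -1.0]]
wrist_force: [-5.3, 1.4, 4.1]
finger_gap: 0.3
```

Call:
arm_command(
  moves=[
    [0,0,0,0.1,-0.02,0,0],
    [0,0,0,0.1,-0.02,0,0],
    [0,0,0,0.1,-0.02,0,0],
  ],
)

```text
t: 18.0
tool_pos: [559.5, 141.8, 22.1]
orientation: [[0.973, -0.23, -0.001], [-0.23, -0.973, -0.0], [-0.001, 0.0, -1.0]]
wrist_force: [-4.4, 0.7, 2.7]
finger_gap: 0.1
```

Call:
arm_command(
  moves=[
    [0,0,0,0.1,-0.02,0,0],
    [0,0,0,0.1,-0.02,0,0],
    [0,0,0,0.1,-0.02,0,0],
  ],
)

```text
t: 18.3
tool_pos: [561.1, 141.4, 22.1]
orientation: [[0.973, -0.23, 0.0], [-0.23, -0.973, -0.0], [0.0, 0.0, -1.0]]
wrist_force: [-1.7, 0.3, -0.3]
finger_gap: -0.1
```

Call:
arm_command(
  moves=[
    [0,0,0,0.1,-0.02,0,0],
    [0,0,0,0.1,-0.02,0,0],
    [0,0,0,0.1,-0.02,0,0],
  ],
)

```text
t: 18.6
tool_pos: [562.3, 141.3, 22.2]
orientation: [[0.973, -0.23, 0.001], [-0.23, -0.973, -0.0], [0.001, -0.0, -1.0]]
wrist_force: [-2.0, -0.2, -0.3]
finger_gap: -0.2
```

Call:
arm_command(
  moves=[
    [0,0,0,0.1,-0.02,0,0],
    [0,0,0,0.1,-0.02,0,0],
    [0,0,0,0.1,-0.02,0,0],
  ],
)

```text
t: 18.9
tool_pos: [563.4, 141.3, 22.4]
orientation: [[0.973, -0.23, 0.001], [-0.23, -0.973, 0.0], [0.001, -0.0, -1.0]]
wrist_force: [-1.5, 0.0, -0.3]
finger_gap: -0.2
```

Call:
arm_command(
  moves=[
    [0,0,0,0.1,-0.02,0,0],
    [0,0,0,0.1,-0.02,0,0],
    [0,0,0,0.1,-0.02,0,0],
  ],
)

```text
t: 19.2
tool_pos: [564.6, 141.2, 22.6]
orientation: [[0.973, -0.23, 0.001], [-0.23, -0.973, 0.0], [0.001, -0.001, -1.0]]
wrist_force: [0.1, -0.1, -0.4]
finger_gap: -0.2
```

Call:
arm_command(
  moves=[
    [0,0,0,0.1,-0.02,0,0],
    [0,0,0,0.1,-0.02,0,0],
    [0,0,0,0.1,-0.02,0,0],
  ],
)

```text
t: 19.5
tool_pos: [565.1, 140.9, 22.4]
orientation: [[0.973, -0.23, 0.0], [-0.23, -0.973, 0.0], [0.0, -0.0, -1.0]]
wrist_force: [0.6, 0.4, 0.1]
finger_gap: -0.1
```

Call:
arm_command(
  moves=[
    [0,0,0,-0.4,0.09,0,0],
    [0,0,0,-0.8,0.18,0,0],
    [0,0,0,-1.2,0.28,0,0],
    [0,0,0,-1.2,0.28,0,0],
    [0,0,0,-1.2,0.28,3,0],
    [0,0,0,-1.2,0.28,6,0],
    [0,0,0,-1.2,0.28,10,0],
    [0,0,0,-1.2,0.28,14,0],
    [0,0,0,-4,-4,16,0],
    [0,0,0,-7,-8,18,0],
    [0,0,0,-9,-12,18,0],
    [0,0,0,-9,-16,18,0],
    [0,0,0,-9,-20,18,0],
    [0,0,0,-9,-24,18,0],
    [0,0,0,-9,-28,18,0],
    [0,0,0,-9,-30,18,0],
    [0,0,0,-9,-30,18,0],
  ],
)

```text
t: 21.2
tool_pos: [474.8, -161.6, 202.4]
orientation: [[0.972, -0.234, 0.0], [-0.234, -0.972, -0.001], [0.001, 0.001, -1.0]]
wrist_force: [-0.3, 0.4, -0.3]
finger_gap: -0.0
```

```bash
python3 look.py 4
python3 - <<'E'
from h import *
yaw=np.deg2rad(-13.3);ax=np.array([np.cos(yaw),np.sin(yaw)]);ay=np.array([-ax[1],ax[0]])
c=np.array([629,272.])
for n in("side","top"):
    d=dict(np.load(n+"4.npz"));s=world(d).reshape(-1,3)
    L=np.stack([(s[:,:2]-c)@ax,(s[:,:2]-c)@ay,s[:,2]],-1)
    tb=(L[:,2]>34)&(L[:,2]<50)&(abs(L[:,0]+20)<60)&(L[:,1]<-128)&(L[:,1]>-165)
    print(n,tb.sum(),np.percentile(L[tb],[2,50,98],axis=0).round(1).tolist())
    d0=dict(np.load(n+"0.npz"));cv2.imwrite(f"pics/{n}4.png",d["pixels"][:,:,::-1])
E
```

```text
21.2 [ 474.8 -161.6  202.4] [-21.6  -2.7 114.6  -0.   68.   81.9] [-0.3   0.43 -0.33]
side 48 [[-18.4, -153.7, 34.7], [-11.1, -145.0, 42.4], [-3.5, -128.6, 45.9]]
top 62 [[-16.5, -153.7, 34.4], [-9.2, -141.6, 43.7], [-2.3, -128.5, 47.7]]
```

View pics/side4.png

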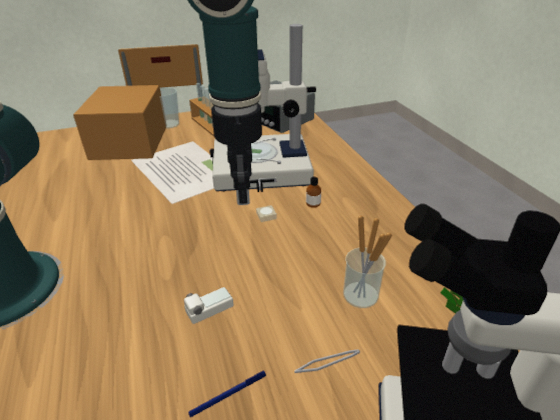

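View pics/l4.png

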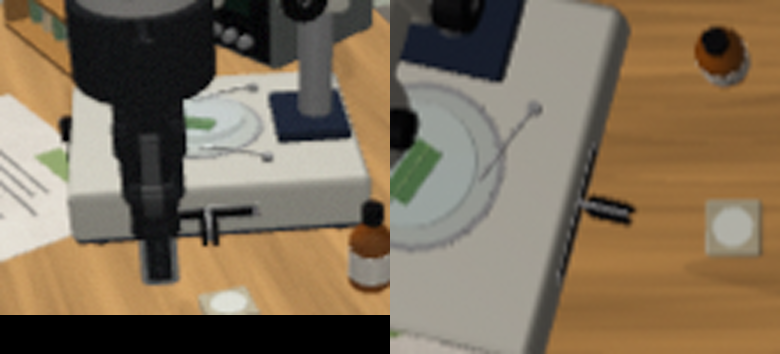

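Both views show the tab 28 mm behind its starting place: -39 to -11 mm in the side view, -37 to -9 mm in the top view. That takes it from 14 to 42 mm, the third click. The finger is clear, and the block, bottle and other things are where they were. Handing in.

```bash
python3 -c "
from bench import robot
print(robot.close_job())"
```

```text
the job is handed in; nothing more can be done
None
```

The filter lever is resting in its third click, and I handed the job in at about 21 s of the 58 s allowed.

- **To the open stop:** with the closed fingertip I pushed the lever forward from where it started, the first notch. It gave one click, then stopped dead and did not move under about 13 N, which I took as the open stop.
- **Back to the third click:** I went round to the front cheek and pushed back in 1–3 mm steps. I felt three rises to about 5–6 N, each falling to nothing at the crest. I stopped about 2 mm past the third crest, once the force had gone, and backed away. The finger got no farther than 37 mm of travel, short of the crest at 49 mm that would lead to the fourth click.

**Checks:**
- The two contact positions were 36 mm apart, matching the 14 mm tab plus the 22 mm finger.
- Both cameras put the tab 28 mm behind its starting place. From the first notch at 14 mm, that is the third click at 42 mm.
- The last picture shows the robot clear of everything and the visible objects where they were. I compared those by eye only.
- I did not touch the lever again in its final notch to confirm it by feel, so as not to disturb it.
- No check failed. The two camera readings differ by about 2 mm, which is within the calibration.

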